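Weigh one bottle of resist from a packed crate

TASK

Take the amber bottle with the red cap out of the tightly packed crate and stand it upright in the middle of the balance's round pan, setting it down rather than dropping it. Leave the blue-capped bottle beside it standing in the crate.

Things in the scene. Friction and masses are not known exactly. Their poses are not given: they have to be found in the camera images.
- red_bottle: Amber bottle, red cap, upright in one of the crate's two inner places, 190 to 310 g. Origin: centre of its underside, z up. Body 60 mm diameter to 85 mm height, shoulder to 103, neck 22 diameter to 112, straight cap 28 diameter from 112 to 140 (top). Bottles touch it all round: only the cap is free to grip. A white bottle with a red cap outside the crate is not meant.
- blue_bottle: Bottle of the same shape and size with a blue cap, in the crate's other inner place, next to the red-capped one. Origin: centre of its underside, z up. It stays there.
- crate: Grey open crate, fixed, 253 (x) by 192 (y) by 75 mm high, walls and floor 5 mm. Origin: centre of its underside, z up. Holds 12 bottles of one size, 4 along x by 3 along y, 60.4 mm apart centre to centre, the other 10 with white or black caps; cap tops 145 mm above the table. Between caps, fingers have most room along the crate's diagonals (45 degrees to x and y).
- pan (a point): Centre of the upper face of the balance's round steel pan: 120 mm diameter, flat, rigid, 74 mm above the table, z up. The white balance body beneath (fixed, 240 by 180 mm, up to 59 mm high) extends mostly to the pan's -x side; its display is there.
Mind the look-alikes: they are no part of the job. Leave any green or yellow look-alike of the red_bottle alone.

How it is judged (in metres and radians):
On the way:
1. the red-capped bottle is lifted clear out of the crate, its underside above the neighbours' shoulders (z of red_bottle in the frame of crate above 0.11 m), for 0.1 s.
At the end, for the whole second after the job is handed in: The red-capped bottle stands released and at rest on the balance pan, its axis within 20 mm of the pan's centre, its underside within 5 mm of the pan's face, upright within 10 degrees; the blue-capped bottle stands upright (within 10 degrees) within 20 mm of where it started (horizontal distance between red_bottle and pan below 0.02 m and z of red_bottle in the frame of pan between -0.005 and 0.005 m and angle between each of red_bottle, blue_bottle's own z axis and vertical below 0.17 rad and linear speed of red_bottle below 0.02 m/s and distance of blue_bottle from where it was at the start of the episode below 0.02 m); the robot touches nothing.
It fails at once if the red-capped bottle is dropped or knocked: it moves faster than 0.5 m/s with no finger on it (a fall of more than about 13 mm) (linear speed of red_bottle above 0.5 m/s and contact force between the fingers and red_bottle below 0.05 N).
It fails at once if the blue-capped bottle is pulled up out of its place by more than 40 mm (z of blue_bottle in the frame of crate above 0.045 m).
It also fails if it takes over 38 s, if anything falls off the work surface, if the arm or the gripper's body presses on something with over 40 N, if the wrist force passes 120 N, or if a joint passes its speed limit or range.

ROBOT

A 6-joint arm with a two-finger parallel gripper is mounted at the origin on the work surface. World frame = base frame: x ahead of the robot, y to its left, z up, the work surface at z = 0. Lengths are in m, angles in degrees, forces in N, time in s.
With the tool pointing down it reaches from about 0.35 to 0.875 m from the base axis. Payload 4.2 kg.
Tool frame: the origin (TCP) lies on the front face of the gripper's body, between the roots of the fingers; the fingertips stand 70 mm ahead of it and the grasp point (between the pads) lies 51 mm ahead of it; z points along the fingers, y is the line along which they close (so a half turn about z gives the same grasp; the last joint's range is limited). The gripper opens to 87 mm and grips with 3 to 60 N. Pads are 19 mm wide; open, the fingers measure 117 mm over their backs; the gripper's body (75 mm by 190 mm) begins 51 mm behind the grasp point.
Start: joints at [-59.668, 22.042, 0.453, 0, -68.411, -14.817], TCP at [0.167, -0.602, 0.292] pointing down, gripper open.
Joint ranges: [-179.83, 179.83], [-69.29, 118.12], [-61.27, 80.66], [-181.25, 117.63], [-171.15, -9.14], [-177.46, 177.46]. Speed limits (degrees/s): [159.86, 159.86, 180, 180, 180, 180].

INTERFACE

Orientations are given as a 3x3 rotation matrix whose columns are the frame's x, y, z axes.
In Python, from station import r gives the robot as it stands.
- The arm moves only by the shell command python3 -m pendant 'ROWS' [OPENING]. ROWS is JSON, a list of rows, each a list of 2 entries, a list of its own where there are three numbers: the shift along the tool's x, y, z in mm, then the turn, a rotation vector about the tool's x, y, z in rad. A call has 1 to 10 rows; each row is the pose to reach, as a shift and turn from the pose commanded when the call began, along the tool's axes at that moment; what a row does not reach only later rows make up. A row lasts 1/10 s, in which the tool goes at most 50 mm and 8.59 degrees, less where a joint would pass 70% of its speed; a pose out of reach is approached as far as the arm can. A call with a gripper value outside its range is refused whole. OPENING is the opening, from 0 (shut) to 1 (fully open), set as the call begins (- or left out, the last holds). The fingers move at their own pace and stop on an object; the grip force is fixed at half the most. Time passes only in rows, so rows that repeat a pose let the fingers close. It gives the time, the measured TCP pose, the force, the opening and the grip force at its end, in the units of the state.
- r.sense(): the state, without advancing time (a new reading comes with each control period).
- r.capture(name): name is "side" or "top"; returns a dict with "frame" (400x640x3 uint8, red, green, blue), "vertical_fov" (degrees; the focal length in pixels is half the picture's height over the tangent of half this angle, whatever the lens; pixels are square), "cx", "cy" (the principal point, pixels), "distortion" ([k1, k2, p1, p2, k3] as OpenCV has them; the pictures are not rectified), "rvec" (rotation vector, rad) and "tvec" (3), from world to camera coordinates, as OpenCV has them. Camera axes: x right, y down, z forward; pixel columns grow to the right and rows downward; lengths in m; the calibration is good to about 2 mm. A picture is of the moment at which its call begins. There is no depth.
- r.finish_job(): hands the job in; it is judged then, once.
The state is a dict: "time_s": time; "joints": joint angles; "joint_velocities": joint speeds; "effort": joint torques, N m; "tcp_pos": TCP position; "ee_rot": TCP orientation; "wrist_force": force on the tool from outside, world axes, zero at the start; "moment": the same for the moment, N m; "gripper_width": opening from 0.0 (shut) to 1.0 (fully open); "gripper_force": force on a finger pad.
Only numpy, scipy, OpenCV 4.12 (cv2) and the standard library are available. Lean on these libraries where they do the work, as an engineer would, in place of code of your own. Each camera call takes 0.05 s, during which the arm holds its last target. There are 200 camera calls.

## Working session

There is one attempt and no reset: what is moved stays moved. The work goes in short steps, Python scripts to look and compute and a shell command to move; the robot and the scene stay as the last step left them, time stands still between calls to the robot, and variables do not carry over. Pictures are saved under pics/ and viewed, at most 10 in all, crops included, and the job is handed in when it is done.

```bash
mkdir -p pics; cat > h.py <<'E'
import numpy as np,cv2
from station import r
def cap(n,f):
    c=r.capture(n); cv2.imwrite(f,c["frame"][:,:,::-1]); return c
def K(c):
    f=200/np.tan(np.radians(c["vertical_fov"]/2)); return np.array([[f,0,c["cx"]],[0,f,c["cy"]],[0,0,1.]])
def ray(c,uv):
    p=cv2.undistortPoints(np.array([[uv]],float),K(c),np.array(c["distortion"]))[0,0]
    R=cv2.Rodrigues(np.array(c["rvec"],float))[0]; t=np.array(c["tvec"],float)
    return -R.T@t, R.T@np.array([p[0],p[1],1])
def at(c,uv,z):
    o,d=ray(c,uv); return o+d*(z-o[2])/d[2]
def proj(c,P):
    return cv2.projectPoints(np.array(P,float).reshape(-1,3),np.array(c["rvec"],float),np.array(c["tvec"],float),K(c),np.array(c["distortion"]))[0][:,0]
E
python3 - <<'E'
from h import *
import pickle
for n in("top","side"):
    c=cap(n,f"pics/{n}0.png"); pickle.dump(c,open(n+".pkl","wb")); print(n,ray(c,(320,200)))
s=r.sense();print(s["time_s"],s["tcp_pos"],s["ee_rot"])
E
```

```text
top (array([ 0.43068934, -0.06015306,  0.88890217]), array([ 0.1350886 ,  0.0083749 , -0.99091063]))
side (array([0.38117946, 0.48988545, 0.74505906]), array([ 0.16365785, -0.6399841 , -0.75111309]))
0.1 [ 0.16711067 -0.6018351   0.29127082] [[-9.63586903e-01 -2.67394611e-01 -6.34738770e-04]
 [-2.67395338e-01  9.63585148e-01  1.84258902e-03]
 [ 1.18926477e-04  1.94522084e-03 -9.99998101e-01]]
```

View pics/top0.png

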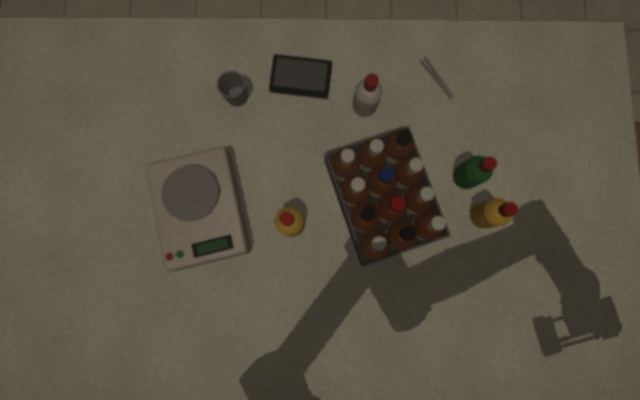

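View pics/side0.png

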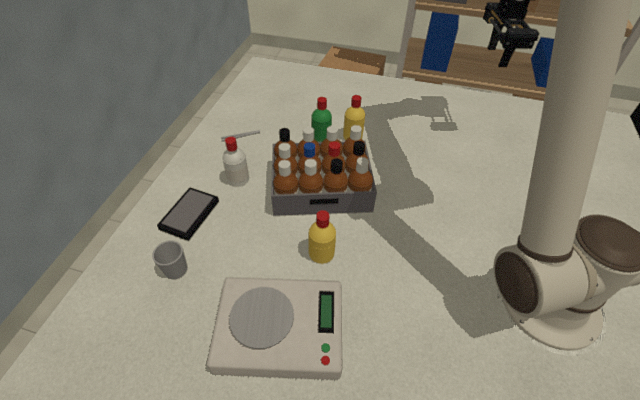

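```bash
python3 - <<'E'
import cv2
a=cv2.imread("pics/top0.png")[115:275,310:460];b=cv2.imread("pics/side0.png")[110:220,255:395]
a=cv2.resize(a*1,None,fx=3.5,fy=3.5,interpolation=3);a=cv2.convertScaleAbs(a,alpha=2)
cv2.imwrite("pics/tc.png",a);a=cv2.imread("pics/top0.png")[140:275,140:260]
a=cv2.convertScaleAbs(cv2.resize(a,None,fx=4,fy=4,interpolation=3),alpha=1.6);cv2.imwrite("pics/tp.png",a)
E
```

```text
(no output)
```

View pics/tc.png

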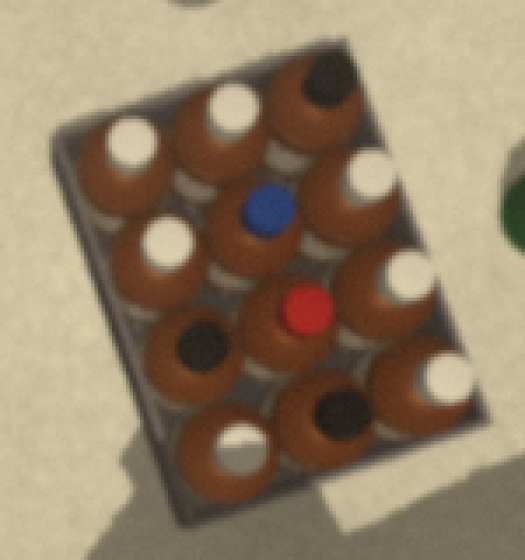

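View pics/tp.png

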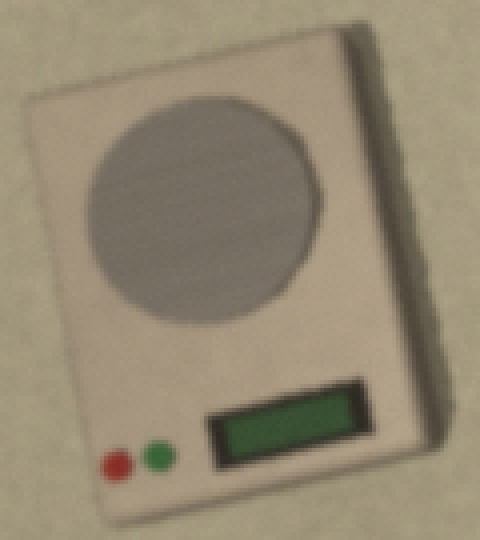

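```bash
python3 - <<'E'
from h import *
import pickle
c=pickle.load(open("top.pkl","rb")); s=pickle.load(open("side.pkl","rb"))
px=[(132,142),(233,109),(330,79),(167,242),(269,209),(370,172),(203,345),(307,309),(409,274),(240,449),(343,413),(448,377)]
W=np.array([at(c,((x+.5)/3.5-.5+310,(y+.5)/3.5-.5+115),.140)[:2] for x,y in px])
G=np.array([((1.5-i)*.0604,(1-j)*.0604) for i in range(4) for j in range(3)])
m=W.mean(0);H=G.T@(W-m);th=np.arctan2(H[0,1]-H[1,0],H[0,0]+H[1,1]);R=np.array([[np.cos(th),-np.sin(th)],[np.sin(th),np.cos(th)]])
F=G@R.T+m
print("crate",m,np.degrees(th),"resid mm",(1000*(W-F)).round(1).tolist())
print("red grid",F[7],"meas",W[7],"blue",F[4])
pan=at(c,((202.5)/4-.5+140,(210.5)/4-.5+140),.074);print("pan",pan)
print("side red proj",proj(s,[*F[7],.145]),"pan",proj(s,pan))
# side image colour check
f=cv2.cvtColor(s["frame"],cv2.COLOR_RGB2HSV);mk=cv2.inRange(f,(0,150,90),(8,255,255))|cv2.inRange(f,(172,150,90),(180,255,255))
n,_,st,ce=cv2.connectedComponentsWithStats(mk)
for k in range(1,n):
    if st[k,4]>25: print(st[k],ce[k].round(1))
q=r.sense();
t=np.array(q["tcp_pos"]);E=np.array(q["ee_rot"]);yaw=np.degrees(np.arctan2(E[1,0],E[0,0]))
print("tool x yaw",yaw)
for gx in (45,135,-45,-135): print(gx, "turn about tool z:", -((np.degrees(th)+gx-yaw+180)%360-180))
d=E.T@(np.array([*F[7],.292])-t);print("shift tool mm",d*1000)
E
```

```text
crate [ 0.55595624 -0.19334652] 19.145062577770247 resid mm [[0.2, -0.5], [-0.2, -0.5], [-2.2, 1.3], [0.3, -0.0], [-0.5, -0.1], [1.2, -0.2], [-0.1, 0.3], [0.4, -0.4], [0.5, -0.5], [0.0, 0.5], [0.1, 0.8], [0.3, -0.6]]
red grid [ 0.52742656 -0.20325094] meas [ 0.52780183 -0.20368439] blue [ 0.58448592 -0.1834421 ]
pan [0.55719606 0.22076677 0.074     ]
side red proj [[333.84170511 144.26942762]] pan [[261.21331919 314.07522027]]
[352  95   9  13  90] [356.1 100.6]
[318  97   8  13  88] [321.7 102.8]
[225 137  12  14 126] [230.9 143.4]
[328 141  13  17 157] [334.2 148.6]
[317 211  12  17 175] [322.7 218.5]
[321 356   9   9  57] [325.1 359.9]
tool x yaw -164.49066698994102
45 turn about tool z: 131.36427043228872
135 turn about tool z: 41.36427043228872
-45 turn about tool z: -138.63572956771128
-135 turn about tool z: -48.63572956771128
shift tool mm [-4.53775131e+02  2.87724659e+02 -2.23457360e-01]
```

The top view shows the red cap at about (398,203) and the pan at about (190,192). The side view agrees for both. Moving above the red cap.

```bash
python3 -m pendant '[[[-36,23,0],[0,0,-0.085]],[[-76,48,0],[0,0,-0.17]],[[-118,75,0],[0,0,-0.255]],[[-160,101,0],[0,0,-0.34]],[[-202,128,0],[0,0,-0.425]],[[-244,155,0],[0,0,-0.51]],[[-286,181,0],[0,0,-0.595]],[[-328,208,0],[0,0,-0.68]],[[-370,235,0],[0,0,-0.765]],[[-400,254,0],[0,0,-0.849]]]' 1
cat >> h.py <<'E'
def to(x,y,z,yaw=None):
    q=r.sense();t=np.array(q["tcp_pos"]);E=np.array(q["ee_rot"]);yw=np.degrees(np.arctan2(E[1,0],E[0,0]))
    print("t",q["time_s"],"pos",t.round(4),"yaw",yw.round(2),"tilt",E[:,2].round(3),"q",np.round(q["joints"],1),"F",np.round(q["wrist_force"],1),"g",q["gripper_width"],q["gripper_force"])
    print("shift mm",(E.T@(np.array([x,y,z])-t)*1000).round(1), "turn", None if yaw is None else -np.radians((yaw-yw+180)%360-180))
E
python3 -c "
from h import *
to(.5276,-.2034,.292,19.15-135)"
```

```text
time_s: 1.1
tcp_pos: [0.4861, -0.248, 0.292]
ee_rot: [[-0.431, -0.902, -0.0], [-0.902, 0.431, 0.0], [-0.0, 0.0, -1.0]]
wrist_force: [-0.3, -0.7, -0.0]
gripper_width: 1.001
gripper_force: 0.0
t 1.1 pos [ 0.4861 -0.248   0.292 ] yaw -115.53 tilt [-0.  0. -1.] q [-10.   14.4 -10.8  -0.  -64.9 -15.5] F [-0.3 -0.7 -0. ] g 1.0013640286936347 0.0
shift mm [-58.2 -18.2  -0. ] turn 0.005568637953951143
```

```bash
python3 -m pendant '[[[-25,-8,0],[0,0,0]],[[-50,-16,5],[0,0,0]],[[-58,-18,25],[0,0,0]],[[-58,-18,45],[0,0,0]],[[-58,-18,60],[0,0,0]],[[-58,-18,60],[0,0,0]],[[-58,-18,60],[0,0,0]]]' 1
python3 - <<'E'
from h import *
c=cap("top","pics/top1.png");d=cap("side","pics/side1.png")
a=cv2.resize(c["frame"][100:300,280:500],None,fx=2,fy=2,interpolation=3);b=cv2.resize(d["frame"][60:220,230:430],None,fx=2.5,fy=2.5)
b=cv2.copyMakeBorder(b[:400,:],0,0,0,0,0);a=cv2.convertScaleAbs(a,alpha=1.6)[:400,:300]
cv2.imwrite("pics/m1.png",np.hstack([a,b])[:,:,::-1])
to(.5276,-.2034,.187,19.15-135)
E
```

```text
time_s: 1.8
tcp_pos: [0.5262, -0.2062, 0.2323]
ee_rot: [[-0.436, -0.9, -0.001], [-0.9, 0.436, -0.0], [0.001, 0.0, -1.0]]
wrist_force: [-0.3, -0.9, 1.1]
gripper_width: 1.001
gripper_force: 0.0
t 1.9 pos [ 0.5266 -0.2063  0.2333] yaw -115.84 tilt [ 0.002 -0.    -1.   ] q [ -5.   19.1 -13.    0.  -57.8 -20.9] F [-1.  -0.2  0.7] g 1.0009512971343022 0.0
shift mm [-3.   0.5 46.3] turn 0.00019509048425759732
```

View pics/m1.png

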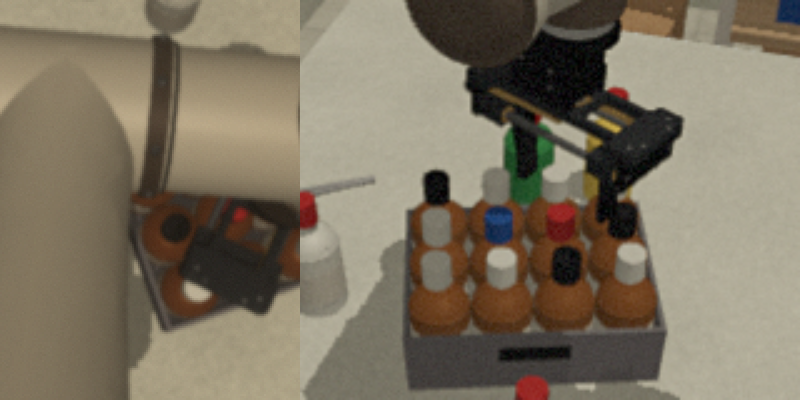

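Fingers straddle the red cap along the diagonal, with tips at (525,180) and (608,215) and the cap at (561,212) in the right half. Descend and grip.

```bash
python3 -m pendant '[[[-3,0,0],[0,0,0]],[[-3,0,15],[0,0,0]],[[-3,0,30],[0,0,0]],[[-3,0,40],[0,0,0]],[[-3,0,47],[0,0,0]],[[-3,0,47],[0,0,0]]]' 1
python3 -m pendant '[[[0,0,0],[0,0,0]],[[0,0,0],[0,0,0]],[[0,0,0],[0,0,0]],[[0,0,0],[0,0,0]],[[0,0,0],[0,0,0]],[[0,0,0],[0,0,0]],[[0,0,0],[0,0,0]],[[0,0,0],[0,0,0]]]' 0
```

```text
time_s: 2.5
tcp_pos: [0.5272, -0.2033, 0.1846]
ee_rot: [[-0.436, -0.9, -0.001], [-0.9, 0.436, 0.0], [0.0, 0.001, -1.0]]
wrist_force: [0.7, 0.4, -0.3]
gripper_width: 1.002
gripper_force: 0.0
time_s: 3.3
tcp_pos: [0.5275, -0.2034, 0.1852]
ee_rot: [[-0.436, -0.9, -0.0], [-0.9, 0.436, -0.0], [0.0, 0.0, -1.0]]
wrist_force: [0.7, -0.1, 0.1]
gripper_width: 0.359
gripper_force: 0.0
```

```bash
python3 -m pendant '[[[0,0,0],[0,0,0]],[[0,0,0],[0,0,0]],[[0,0,0],[0,0,0]],[[0,0,0],[0,0,0]]]' 0
python3 -m pendant '[[[0,0,-3],[0,0,0]],[[0,0,-7],[0,0,0]],[[0,0,-11],[0,0,0]],[[0,0,-15],[0,0,0]],[[0,0,-19],[0,0,0]],[[0,0,-23],[0,0,0]],[[0,0,-27],[0,0,0]],[[0,0,-30],[0,0,0]],[[0,0,-30],[0,0,0]]]'
```

```text
time_s: 3.7
tcp_pos: [0.5276, -0.2034, 0.1853]
ee_rot: [[-0.436, -0.9, 0.0], [-0.9, 0.436, -0.0], [-0.0, -0.0, -1.0]]
wrist_force: [1.0, 0.6, -0.3]
gripper_width: 0.312
gripper_force: 30.0
time_s: 4.6
tcp_pos: [0.5276, -0.2034, 0.2158]
ee_rot: [[-0.436, -0.9, 0.001], [-0.9, 0.436, -0.0], [-0.0, -0.001, -1.0]]
wrist_force: [0.0, -0.5, -1.6]
gripper_width: 0.316
gripper_force: 30.0
```

```bash
python3 - <<'E'
from h import *
d=cap("side","pics/side2.png");cv2.imwrite("pics/m2.png",cv2.resize(d["frame"][60:220,230:430],None,fx=2.5,fy=2.5)[:,:,::-1])
print(r.sense()["wrist_force"])
E
```

```text
[-1.21203976  0.73686196 -1.71645824]
```

View pics/m2.png

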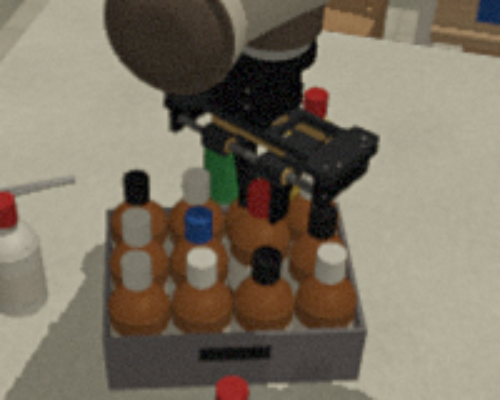

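The red cap has risen to (260,198), and the blue and other caps stayed put. Lift on.

```bash
python3 -m pendant '[[[0,0,-8],[0,0,0]],[[0,0,-20],[0,0,0]],[[0,0,-35],[0,0,0]],[[0,0,-52],[0,0,0]],[[0,0,-70],[0,0,0]],[[0,0,-88],[0,0,0]],[[0,0,-106],[0,0,0]],[[0,0,-124],[0,0,0]],[[0,0,-142],[0,0,0]],[[0,0,-160],[0,0,0]]]'
python3 - <<'E'
from h import *
d=cap("side","pics/side3.png");cv2.imwrite("pics/m3.png",cv2.resize(d["frame"][20:220,230:430],None,fx=2.5,fy=2.5)[:,:,::-1])
to(.5572,.2208,.376)
E
```

```text
time_s: 5.65
tcp_pos: [0.527, -0.2033, 0.3771]
ee_rot: [[-0.436, -0.9, 0.0], [-0.9, 0.436, -0.0], [-0.0, -0.0, -1.0]]
wrist_force: [0.3, -0.5, -3.2]
gripper_width: 0.316
gripper_force: 30.0
t 5.7 pos [ 0.528  -0.2039  0.3808] yaw -115.81 tilt [ 0.007 -0.003 -1.   ] q [ -4.7  13.3   0.5   0.1 -76.8 -21.2] F [ 1.2 -1.5  1.4] g 0.30947810577787627 29.999468266032636
shift mm [-395.1  158.7    3.9] turn None
```

View pics/m3.png

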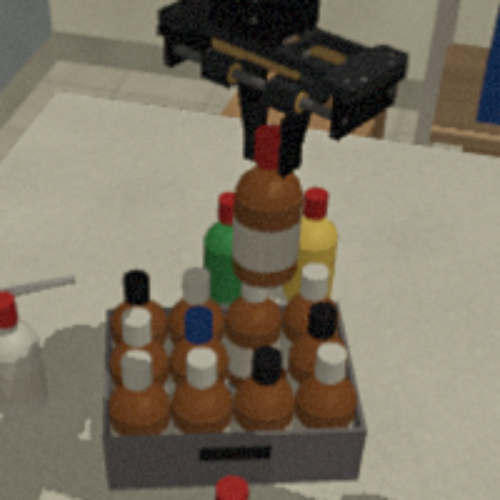

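The bottle is clear and upright, the neighbours stayed, and blue is standing at (198,325). Carry it to the pan.

```bash
python3 -m pendant '[[[-7,3,0],[0,0,0]],[[-20,8,0],[0,0,0]],[[-40,16,0],[0,0,0]],[[-65,26,0],[0,0,0]],[[-90,36,0],[0,0,0]],[[-115,46,0],[0,0,0]],[[-140,56,0],[0,0,0]],[[-165,66,0],[0,0,0]],[[-190,76,0],[0,0,0]],[[-215,86,0],[0,0,0]]]'
python3 -m pendant '[[[-25,10,0],[0,0,0]],[[-50,20,0],[0,0,0]],[[-75,30,0],[0,0,0]],[[-100,40,0],[0,0,0]],[[-125,50,0],[0,0,0]],[[-145,58,0],[0,0,0]],[[-160,65,0],[0,0,0]],[[-172,70,0],[0,0,0]],[[-178,72,0],[0,0,0]],[[-180,73,0],[0,0,0]]]'
python3 -m pendant '[[[0,0,8],[0,0,0]],[[0,0,22],[0,0,0]],[[0,0,40],[0,0,0]],[[0,0,58],[0,0,0]],[[0,0,75],[0,0,0]],[[0,0,88],[0,0,0]],[[0,0,96],[0,0,0]],[[0,0,100],[0,0,0]],[[0,0,100],[0,0,0]]]'
python3 - <<'E'
from h import *
d=cap("side","pics/side4.png");cv2.imwrite("pics/m4.png",cv2.resize(d["frame"][150:390,180:400],None,fx=2.5,fy=2.5)[:,:,::-1])
to(.5572,.2208,.259)
print(proj(d,[[.5572,.2208,.074]]))
E
```

```text
time_s: 6.7
tcp_pos: [0.5429, 0.0297, 0.3739]
ee_rot: [[-0.435, -0.9, -0.003], [-0.9, 0.435, -0.0], [0.002, 0.002, -1.0]]
wrist_force: [1.7, 0.6, -1.4]
gripper_width: 0.312
gripper_force: 30.0
time_s: 7.7
tcp_pos: [0.5564, 0.2218, 0.3749]
ee_rot: [[-0.436, -0.9, -0.001], [-0.9, 0.436, -0.0], [0.001, 0.0, -1.0]]
wrist_force: [0.1, -0.4, -1.9]
gripper_width: 0.314
gripper_force: 30.0
time_s: 8.6
tcp_pos: [0.5566, 0.2212, 0.2751]
ee_rot: [[-0.436, -0.9, -0.0], [-0.9, 0.436, -0.0], [0.0, 0.0, -1.0]]
wrist_force: [-0.3, 0.0, -2.7]
gripper_width: 0.31
gripper_force: 30.0
t 8.65 pos [0.5568 0.2214 0.2757] yaw -115.84 tilt [ 0.001  0.    -1.   ] q [ 37.2  20.2  -4.8   0.  -64.9 -63. ] F [-0.  -0.  -2.3] g 0.31163626568591923 29.9996455013752
shift mm [ 0.4 -0.6 16.7] turn None
[[261.20485858 314.09088145]]
```

View pics/m4.png

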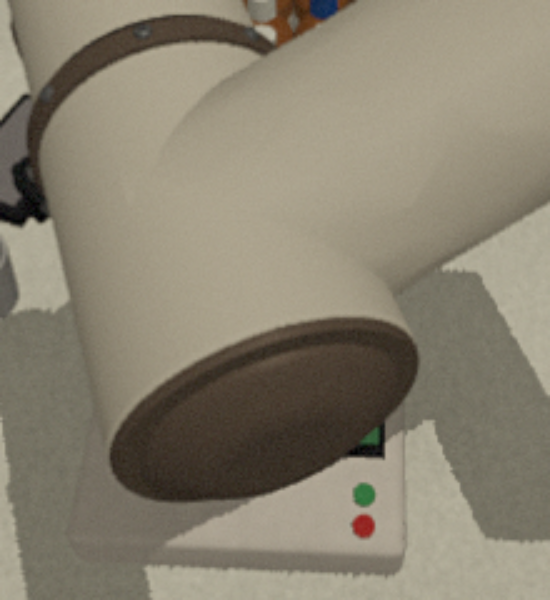

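The arm hides the pan, so I'll rely on position and force: contact is expected after about 21 mm.

```bash
python3 -m pendant '[[[0,-1,4],[0,0,0]],[[0,-1,9],[0,0,0]],[[0,-1,13],[0,0,0]],[[0,-1,16],[0,0,0]],[[0,-1,18],[0,0,0]],[[0,-1,18],[0,0,0]],[[0,-1,18],[0,0,0]]]'
python3 -m pendant '[[[0,0,0.5],[0,0,0]],[[0,0,1],[0,0,0]],[[0,0,1.5],[0,0,0]],[[0,0,2],[0,0,0]],[[0,0,2],[0,0,0]],[[0,0,2],[0,0,0]]]'
python3 -m pendant '[[[0,0,0.5],[0,0,0]],[[0,0,1],[0,0,0]],[[0,0,1],[0,0,0]],[[0,0,1],[0,0,0]]]'
```

```text
time_s: 9.35
tcp_pos: [0.5575, 0.221, 0.2573]
ee_rot: [[-0.436, -0.9, 0.0], [-0.9, 0.436, 0.0], [-0.0, -0.0, -1.0]]
wrist_force: [0.4, 0.1, -1.7]
gripper_width: 0.316
gripper_force: 30.0
time_s: 9.95
tcp_pos: [0.5575, 0.221, 0.2553]
ee_rot: [[-0.436, -0.9, 0.0], [-0.9, 0.436, -0.0], [0.0, -0.0, -1.0]]
wrist_force: [0.1, 0.5, -2.9]
gripper_width: 0.311
gripper_force: 30.0
time_s: 10.35
tcp_pos: [0.5575, 0.221, 0.2543]
ee_rot: [[-0.436, -0.9, 0.0], [-0.9, 0.436, 0.0], [-0.0, -0.0, -1.0]]
wrist_force: [0.5, -0.5, -2.1]
gripper_width: 0.311
gripper_force: 30.0
```

```bash
for i in 1; do python3 -m pendant '[[[0,0,0.5],[0,0,0]],[[0,0,0.5],[0,0,0]],[[0,0,0.5],[0,0,0]]]' | grep -E "tcp|force"; done
python3 -m pendant '[[[0,0,0.5],[0,0,0]],[[0,0,0.5],[0,0,0]],[[0,0,0.5],[0,0,0]]]' | grep -E "tcp|force"
python3 -m pendant '[[[0,0,0.5],[0,0,0]],[[0,0,0.5],[0,0,0]],[[0,0,0.5],[0,0,0]]]' | grep -E "tcp|force"
```

```text
tcp_pos: [0.5576, 0.221, 0.2542]
wrist_force: [-1.3, -0.6, 0.9]
gripper_force: 30.0
tcp_pos: [0.5577, 0.221, 0.2541]
wrist_force: [-1.3, -1.1, 5.1]
gripper_force: 30.0
tcp_pos: [0.5578, 0.2209, 0.2542]
wrist_force: [-2.0, -1.5, 6.3]
gripper_force: 30.0
```

Contact is at the predicted height. Release and retreat upward.

```bash
python3 -m pendant '[[[0,0,-1],[0,0,0]],[[0,0,-1],[0,0,0]],[[0,0,-1],[0,0,0]],[[0,0,-1],[0,0,0]],[[0,0,-1],[0,0,0]],[[0,0,-1],[0,0,0]],[[0,0,-1],[0,0,0]],[[0,0,-1],[0,0,0]],[[0,0,-1],[0,0,0]],[[0,0,-1],[0,0,0]]]' 0.8
python3 -m pendant '[[[0,0,-5],[0,0,0]],[[0,0,-15],[0,0,0]],[[0,0,-28],[0,0,0]],[[0,0,-45],[0,0,0]],[[0,0,-65],[0,0,0]],[[0,0,-85],[0,0,0]],[[0,0,-105],[0,0,0]],[[0,0,-120],[0,0,0]],[[0,0,-120],[0,0,0]]]'
python3 -m pendant '[[[25,-10,0],[0,0,0]],[[60,-24,0],[0,0,0]],[[95,-38,0],[0,0,0]],[[130,-52,0],[0,0,0]],[[165,-66,0],[0,0,0]],[[200,-80,0],[0,0,0]],[[235,-94,0],[0,0,0]],[[265,-106,0],[0,0,0]],[[280,-112,0],[0,0,0]],[[280,-112,0],[0,0,0]]]'
python3 - <<'E'
from h import *
c=cap("top","pics/top5.png");d=cap("side","pics/side5.png")
a=cv2.resize(c["frame"][120:280,120:270],None,fx=2.5,fy=2.5);a=cv2.convertScaleAbs(a,alpha=1.6)
b=cv2.resize(d["frame"][120:390,190:400],None,fx=400/270,fy=400/270)
cv2.imwrite("pics/m5.png",np.hstack([a,b])[:,:,::-1])
print(proj(c,[[.5572,.2208,.074],[.5572,.2208,.214]]),proj(d,[[.5572,.2208,.074],[.5572,.2208,.214]]))
E
```

```text
time_s: 12.25
tcp_pos: [0.5574, 0.221, 0.2538]
ee_rot: [[-0.436, -0.9, -0.0], [-0.9, 0.436, -0.0], [0.0, -0.0, -1.0]]
wrist_force: [-0.3, -0.9, -0.9]
gripper_width: 0.799
gripper_force: 0.0
time_s: 13.15
tcp_pos: [0.5582, 0.2212, 0.3778]
ee_rot: [[-0.436, -0.9, 0.006], [-0.9, 0.436, 0.003], [-0.006, -0.004, -1.0]]
wrist_force: [0.8, -0.1, -0.0]
gripper_width: 0.798
gripper_force: 0.0
time_s: 14.15
tcp_pos: [0.5356, -0.0817, 0.3735]
ee_rot: [[-0.439, -0.899, -0.001], [-0.899, 0.439, -0.0], [0.0, 0.001, -1.0]]
wrist_force: [-0.9, 0.4, 0.1]
gripper_width: 0.802
gripper_force: 0.0
[[190.10933077 192.12307698]
 [163.19734345 179.74416342]] [[261.20485858 314.09088145]
 [252.36458294 275.63281713]]
```

View pics/m5.png

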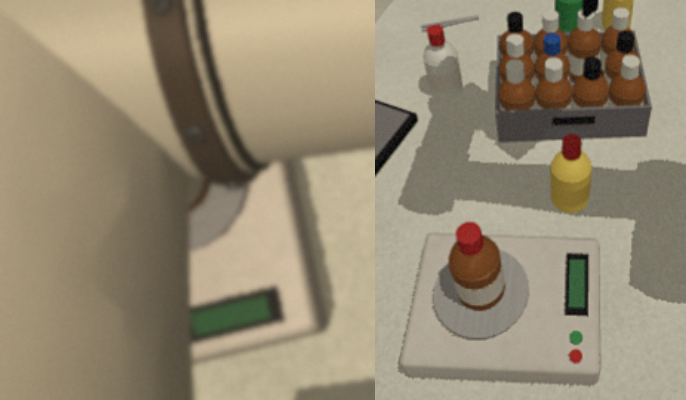

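The side view shows the bottle upright, its base at about (481,289) and the pan centre at about (480,292), so it is a few mm off at most. Blue stands in the crate at (551,43), and the arm is clear.

```bash
python3 -c "
from station import r
print(r.finish_job())"
```

```text
the job is handed in; nothing more can be done
None
```

The red-capped amber bottle stands upright and released on the balance pan, about 5 mm or less off centre in the side picture; the blue-capped bottle still stands in the crate, and the job is handed in after about 14 s.

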